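# Cover the cazuelas and wind the embers up

### The job

Pull the grill's air slide right out to wake the embers, then lay a flat clay lid centred and level on every cazuela standing on the grate, setting it down gently. After that wind the handwheel clockwise until you feel the ember pan come up against its stop, back it off a quarter turn so the screw cannot jam in the heat, and last of all push the air slide fully home so the pots only simmer. Spare lids may stay where they are; leave the other things on the table alone.

Things in the scene. Friction and masses are not known exactly. Their poses are not given: they have to be found in the camera images.
- grill: Charcoal grill, fixed to the table: a black iron box 300 x 300 mm with a flat bar grate. Origin: centre of its underside; z up. Grate top 140 mm above the origin, walls to 135 mm. On its -y side: the air knob (at x -97 mm, z 88 mm) and the screw jack with its handwheel (axis at x 68, y -235 mm). The jack lifts the ember pan inside the box; the grate does not move.
- handwheel (a joint): Angle of the horizontal black handwheel (140 mm across, three spokes) of the screw jack. Grows as it is turned clockwise seen from above, which winds the ember pan up 11 mm a turn. Hard stops at 0 (pan at the bottom) and at 28.0 rad (pan at the top). Friction about 0.16 N m, some 3 N at the handle; it stays where it is left.
- wheel_axis (a point): Point on the wheel's vertical axis, at the level of the top of its rim, 217 mm above the table.
- handle_grip (a point): Middle of the wheel's crank handle: an upright black grip, 26 mm across, 60 mm tall, standing on the wheel 60 mm from its axis and going round with it. It revolves freely on its pin, so a hand holding it from above can lead it round without turning. This point is 34 mm above the handle's lower end, 26 mm below its top, 253 mm above the table.
- air_slide (a joint): Travel of the push-pull air slide: 0 pushed fully in (shut), 0.030 m pulled fully out to its stop (open). About 5 N of friction; stays where it is left.
- air_knob (a point): Centre of the air slide's round black knob, 34 mm across (its flank can be gripped from above) and 23 mm long along the pull, on a 10 mm rod. 88 mm above the table, 52 mm out from the grill's -y wall when pushed in; it pulls straight out along the grill's -y axis.
- lid_board: Fixed wooden board, 280 x 280 x 16 mm, on which the lids lie. Origin: centre of its underside.
- cazuela_1: Round clay cazuela (bowl) with potatoes standing loose on the grate; two to four of the four are there. 122 mm across the rim, 92 mm across the foot, 55 mm high, wall 6 mm, about 0.45 kg. Origin: centre of its underside; z up through the open mouth, the flat rim 55 mm above.
- cazuela_2: Round clay cazuela (bowl) with potatoes standing loose on the grate; two to four of the four are there. 122 mm across the rim, 92 mm across the foot, 55 mm high, wall 6 mm, about 0.45 kg. Origin: centre of its underside; z up through the open mouth, the flat rim 55 mm above.
- cazuela_3: Round clay cazuela (bowl) with potatoes standing loose on the grate; two to four of the four are there. 122 mm across the rim, 92 mm across the foot, 55 mm high, wall 6 mm, about 0.45 kg. Origin: centre of its underside; z up through the open mouth, the flat rim 55 mm above.
- cazuela_4: Round clay cazuela (bowl) with potatoes standing loose on the grate; two to four of the four are there. 122 mm across the rim, 92 mm across the foot, 55 mm high, wall 6 mm, about 0.45 kg. Origin: centre of its underside; z up through the open mouth, the flat rim 55 mm above.
- lid_1: Flat clay lid, a plain disc 126 mm across and 12 mm thick without any lip, with a round knob 29 mm across and 34 mm tall in the middle of its top; about 0.2 kg. Any lid fits any cazuela. Origin: centre of the underside; z up through the knob (knob top 46 mm above).
- lid_2: Flat clay lid, a plain disc 126 mm across and 12 mm thick without any lip, with a round knob 29 mm across and 34 mm tall in the middle of its top; about 0.2 kg. Any lid fits any cazuela. Origin: centre of the underside; z up through the knob (knob top 46 mm above).
- lid_3: Flat clay lid, a plain disc 126 mm across and 12 mm thick without any lip, with a round knob 29 mm across and 34 mm tall in the middle of its top; about 0.2 kg. Any lid fits any cazuela. Origin: centre of the underside; z up through the knob (knob top 46 mm above).
- lid_4: Flat clay lid, a plain disc 126 mm across and 12 mm thick without any lip, with a round knob 29 mm across and 34 mm tall in the middle of its top; about 0.2 kg. Any lid fits any cazuela. Origin: centre of the underside; z up through the knob (knob top 46 mm above).
- oil_bottle: Green glass oil bottle, 66 mm across, 200 mm tall. Not part of the job.
- salt_bowl: Small wooden salt bowl, 84 mm across, 40 mm high. Not part of the job.
- wooden_spoon: Wooden spoon, 220 mm, lying flat. Not part of the job.
- grill_tongs: Steel tongs, 270 mm long, lying flat. Not part of the job.
- pepper_mill: Turned wooden pepper mill, 60 mm across, 175 mm tall. Not part of the job.
- cazuela_stack_b: Three spare empty cazuelas nested in a stack on the table, 122 mm across, 89 mm tall. Not part of the job.
Things that resemble listed ones, but are neither listed nor needed, are in the scene too. Leave any blue or grey look-alike of the cazuela_2 alone.

How it is judged:
By the outcome, as a careful person would: the job done as asked, in the order asked, and still so for the second after the job is handed in, with the robot touching nothing.
Of cazuela_1, cazuela_2, cazuela_3, cazuela_4 only 2 to 4 are there at a start; the rules pass over those that are not, and their reading is None.
At some moment in a run one of lid_1, lid_2, lid_3, lid_4 may be knocked a few centimetres aside while the robot is not near it.
It also fails if it takes over 210 s, if anything falls off the work surface, if the arm or the gripper's body presses on something with over 40 N, if the wrist force passes 120 N, or if a joint passes its speed limit or range.

### The arm

A 7-joint arm with a two-finger parallel gripper is mounted at the origin on the work surface. World frame = base frame: x ahead of the robot, y to its left, z up, the work surface at z = 0. Lengths are in m, angles in rad, forces in N, time in s.
With the tool pointing down it reaches from about 0.4 to 0.85 m from the base axis. Payload 10.4 kg.
Tool frame: the origin (TCP) lies between the finger pads; the fingertips stand ahead of it and the grasp point (between the pads) lies 5 mm behind it (manip.tip_extent is the z of the fingertips in the tool frame, in m); z points along the fingers, y is the line along which they close (so a half turn about z gives the same grasp; the last joint's range is limited). The gripper opens to 85 mm and grips with 20 to 120 N. Pads are 22 mm wide; open, the fingers measure 114 mm over their backs; the gripper's body (76 mm by 85 mm) begins 54 mm behind the grasp point. The pads swing forward as they close: fully open they stand 13 mm farther back than shut.
Start: joints at [1.179, 0.332, -0.065, 1.46, 0.022, 1.35, -0.088], TCP at [0.225, -0.583, 0.245] pointing down, gripper open.
Joint ranges: [-2.6, 2.6], [-0.5, 2.12], [-1.47, 1.34], [0.16, 2.42], [-1.27, 4.41], [0.06, 2.06], [-2.6, 2.6]. Speed limits (rad/s): [2.22, 2.22, 2.79, 2.79, 3.14, 3.14, 3.14].

### API

Orientations are given as a unit quaternion [x, y, z, w].
In Python, from workcell import status, viewer, manip gives the robot as it stands.
- The arm moves only by the tool play_rows, never from a script. Its argument "plan" is one flat list of numbers, 7 for each row, row after row: the turn, a rotation vector about the tool's x, y, z in degrees, then the shift along the tool's x, y, z in m, then the opening, from 0 (shut) to 1 (fully open). In form: [ax, ay, az, dx, dy, dz, grip, ax, ay, az, dx, dy, dz, grip, ...]. A call has 1 to 20 rows; each row is the pose to reach, as a shift and turn from the pose commanded when the call began, along the tool's axes at that moment; what a row does not reach only later rows make up. A row lasts 1/8 s, in which the tool goes at most 62.5 mm and 10.7 degrees, less where a joint would pass 70% of its speed; a pose out of reach is approached as far as the arm can. A call with a gripper value outside its range is refused whole. The fingers move at their own pace and stop on an object; "squeeze" is the grip in N (left out, the last holds). Time passes only in rows, so rows that repeat a pose let the fingers close. It gives the time, the measured TCP pose, the force, the opening and the grip force at its end, in the units of the state.
- status.get_obs(): the state, without advancing time (a new reading comes with each control period).
- viewer.camera(name): name is "scene" or "top"; returns the picture (400x640x3 uint8, red, green, blue); there is no depth.
- viewer.camera_model(name): a dict with "fx", "fy", "cx", "cy" (pixels), "R" (3x3) and "t" (3): a world point X has camera coordinates R X + t. Camera axes: x right, y down, z forward; pixel columns grow to the right and rows downward; lengths in m; the calibration is good to about 2 mm. A picture is of the moment at which its call begins. camera_model takes no time and is no camera call.
- manip.hand_in(): hands the job in; it is judged then, once.
The state is a dict: "clock": time; "joint_pos": joint angles; "joint_velocities": joint speeds; "tau": joint torques, N m; "position": TCP position; "ee_rot": TCP orientation; "ft_force": force on the tool from outside, world axes, zero at the start; "torque": the same for the moment, N m; "grip_width": opening from 0.0 (shut) to 1.0 (fully open); "grasp_force": force on a finger pad.
Only numpy, scipy, OpenCV 4.12 (cv2) and the standard library are available. Lean on these libraries where they do the work, as an engineer would, in place of code of your own. Each camera call takes 0.05 s, during which the arm holds its last target. There are 200 camera calls.

## Working session

There is one attempt and no reset: what is moved stays moved. The work goes in short steps, Python scripts to look and compute and a tool call to move; the robot and the scene stay as the last step left them, time stands still between calls to the robot, and variables do not carry over. Pictures are saved under pics/ and viewed, at most 14 in all, crops included, and the job is handed in when it is done.

Besides the shell and the picture viewer there is one more tool, called after ">>>" as name(argument=value, ...), one argument or row to a line, values as JSON. play_rows: Moves the arm, as the interface text tells. Its arguments: {"type":"object","properties":{"plan":{"type":"array","items":{"type":"number"}},"squeeze":{"type":"number"}},"required":["plan"]}

```bash
mkdir -p pics; ls
python3 - <<'E'
from workcell import status, viewer, manip
import cv2,numpy as np
o=status.get_obs(); print(o)
print(manip.tip_extent)
for n in ("scene","top"):
    cv2.imwrite(f"pics/{n}0.png",viewer.camera(n)[:,:,::-1]); print(n,viewer.camera_model(n))
E
```

```text
pics
{'clock': 0.0, 'joint_pos': array([ 1.17942117,  0.33284727, -0.06469715,  1.46096906,  0.02161562,
        1.34988737, -0.08848669]), 'joint_velocities': array([-0.00048322, -0.00047543,  0.0014214 ,  0.00017731, -0.0001026 ,
        0.00088074, -0.00029198]), 'tau': array([-3.38522395e-04, -6.25446868e+01,  4.86330874e-02, -3.91608667e+01,
        1.60898088e-02,  9.89471970e-03, -1.13461222e-04]), 'position': array([ 0.225154  , -0.5826464 ,  0.24451803]), 'ee_rot': array([ 9.83045208e-01,  1.83361990e-01, -1.70312507e-04, -6.86706914e-04]), 'ft_force': array([-0.21311732, -0.94105621,  0.29013504]), 'torque': array([ 0.06219179, -0.05516189, -0.0418362 ]), 'grasp_force': 0.0, 'grip_width': 1.0029969950958988}
0.014
scene {'fx': 404.24306601416225, 'fy': 404.24306601416225, 'cx': 315.148458004983, 'cy': 202.18734837182666, 'R': array([[ 0.54044201,  0.84120443,  0.0172491 ],
       [ 0.64565143, -0.40148701, -0.64957094],
       [-0.53949667,  0.36219233, -0.7601053 ]]), 't': array([-0.37759427, -0.22845597,  1.61729062])}
top {'fx': 380.2448231103937, 'fy': 380.2448231103937, 'cx': 319.61987890636595, 'cy': 201.20003569570247, 'R': array([[ 0.0036328 , -0.99995239, -0.00905618],
       [-0.98337241, -0.00192798, -0.18159015],
       [ 0.18156404,  0.00956528, -0.9833326 ]]), 't': array([0.06294188, 0.55691672, 1.25943911])}
```

View pics/scene0.png

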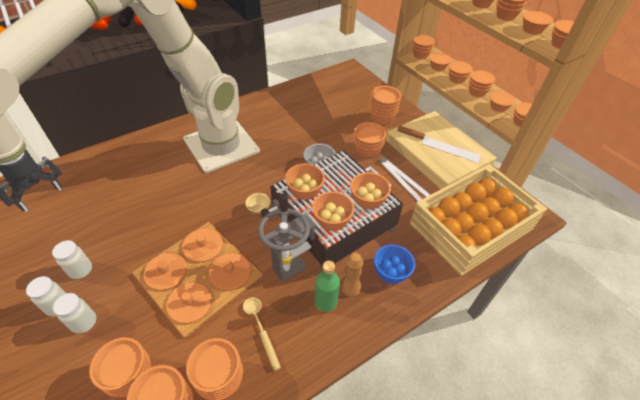

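View pics/top0.png

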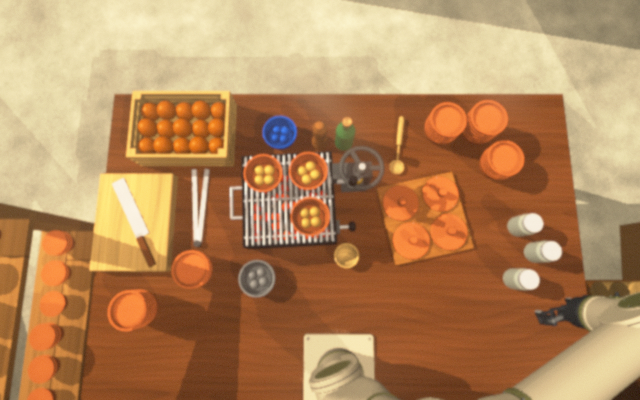

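Three cazuelas stand on the grate, at top pixels (263,173), (309,171) and (310,216). The grey bowl (257,278) and blue bowl (280,132) are look-alikes off the grate. The four lids are on the board around (425,218). Next I'll enlarge both views.

Run:
```python
import cv2
a=cv2.imread("pics/top0.png")[140:280,230:480]; cv2.imwrite("pics/topc.png",cv2.resize(a,None,fx=3.2,fy=3.2,interpolation=cv2.INTER_CUBIC))
a=cv2.imread("pics/scene0.png")[130:335,130:405]; cv2.imwrite("pics/scenec.png",cv2.resize(a,None,fx=2.9,fy=2.9,interpolation=cv2.INTER_CUBIC))
```

```text
(no output)
```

View pics/topc.png

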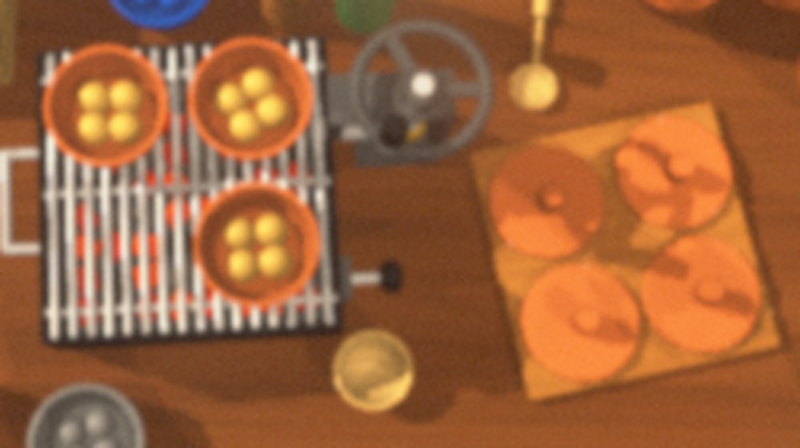

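View pics/scenec.png

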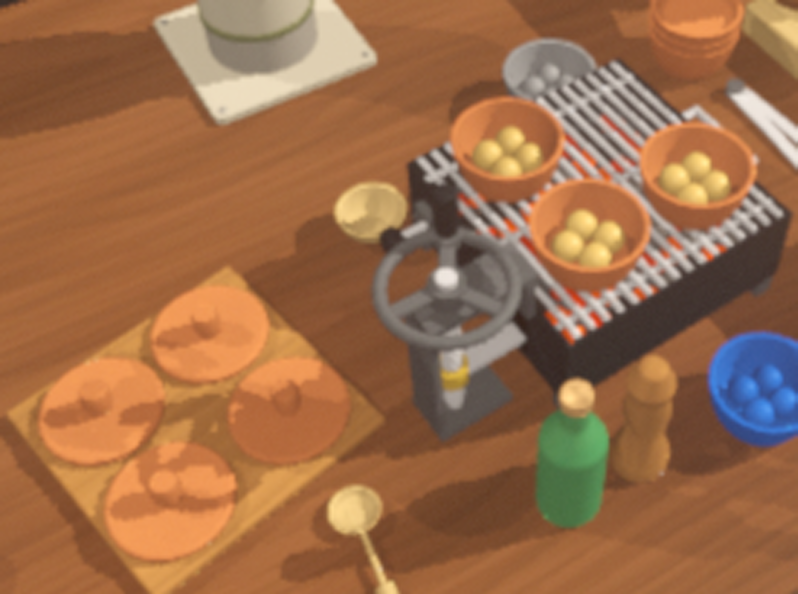

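The crops show these features (crop pixels):

| Thing | Top crop | Scene crop |
|---|---|---|
| Cazuela rim A | (105,105) | (697,168) |
| Cazuela rim B | (250,99) | (590,230) |
| Cazuela rim C | (256,243) | (507,148) |
| Lid knob L1 | (550,197) | (286,397) |
| Lid knob L2 | (683,167) | (165,485) |
| Lid knob L3 | (587,321) | (205,320) |
| Lid knob L4 | (710,292) | (95,398) |
| Air knob | (391,277) | (390,238) |
| Wheel hub | (423,84) | (446,277) |
| Crank handle | (393,133) | (436,200) |

Only the three terracotta bowls on the grate need lids.

```bash
cat > h.py <<'E'
import numpy as np, cv2
from scipy.optimize import least_squares
from scipy.spatial.transform import Rotation as Ro
from workcell import status, viewer, manip
CR={'top':(3.2,230,140),'scene':(2.9,130,130)}
M={n:viewer.camera_model(n) for n in CR}
def px(n,c,full=False):
    s,u,v=CR[n]; c=np.asarray(c,float); return (c+.5)/s-.5+np.array([u,v])
def proj(n,X):
    m=M[n]; p=np.atleast_2d(X)@m['R'].T+m['t']
    return np.c_[m['fx']*p[:,0]/p[:,2]+m['cx'],m['fy']*p[:,1]/p[:,2]+m['cy']]
def tri(obs):  # obs {cam: pixel(full)}
    r=least_squares(lambda X:np.concatenate([proj(n,X)[0]-p for n,p in obs.items()]),[.6,0,.1]); return r.x,np.abs(r.fun).max()
A=np.linspace(0,2*np.pi,180)
def circ(r,obs,z=None): # obs {cam:[l,r,t,b] full px, nan to skip}
    def f(q):
        zz=q[2] if z is None else z
        X=np.c_[q[0]+r*np.cos(A),q[1]+r*np.sin(A),np.full(180,zz)]
        e=[]
        for n,b in obs.items():
            P=proj(n,X); bb=np.array([P[:,0].min(),P[:,0].max(),P[:,1].min(),P[:,1].max()]); d=bb-b; e+=list(d[~np.isnan(d)])
        return np.array(e)
    s=least_squares(f,[.6,0,.1] if z is None else [.6,0],diff_step=1e-4); return s.x,np.abs(s.fun).max()
def cb(n,b):
    s,u,v=CR[n]; b=np.array(b,float); return (b+.5)/s-.5+np.array([u,u,v,v])
E
cat > m.py <<'E'
from h import *
N=np.nan; np.set_printoptions(precision=4,suppress=True)
C={'A':([43,168,43,167],[640,755,122,N],.061),'B':([188,312,37,160],[529,650,180,N],.061),'C':([194,319,181,306],[451,565,98,N],.061),
'L1':([490,605,145,258],[229,350,358,463],.063),'L2':([617,733,113,230],[106,236,443,559],.063),'L3':([520,641,262,381],[150,269,286,382],.063),'L4':([643,761,235,354],[39,165,358,466],.063),'wheel':([352,492,20,160],[373,522,230,348],.07)}
for k,(a,b,r) in C.items(): print(k,*circ(r,{'top':cb('top',a),'scene':cb('scene',b)}))
P={'k1':((550,197),(286,397)),'k2':((683,167),(165,485)),'k3':((587,321),(205,320)),'k4':((710,292),(95,398)),'hub':((423,84),(446,277)),'air':((391,277),(390,238)),'handle':((393,133),(436,200))}
for k,(a,b) in P.items(): print(k,*tri({'top':px('top',a),'scene':px('scene',b)}))
g=[]
for c in [(40,52),(325,40),(340,328),(45,343)]:
    p=px('top',c); s=least_squares(lambda q:proj('top',[q[0],q[1],.138])[0]-p,[.6,0]).x; g.append(s)
g=np.array(g); print(g,g.mean(0)); 
for i in range(4): d=g[(i+1)%4]-g[i]; print(np.linalg.norm(d),np.degrees(np.arctan2(d[1],d[0])))
E
python3 m.py
```

```text
A [0.6225 0.242  0.192 ] 0.6293453556758095
B [0.6299 0.101  0.1885] 0.3985895427652508
C [0.4866 0.0938 0.1909] 0.7068158132745452
L1 [ 0.5589 -0.2191  0.021 ] 0.6770316077708856
L2 [ 0.592  -0.3601  0.0239] 0.8807715218887893
L3 [ 0.4268 -0.2512  0.0229] 0.594895150895411
L4 [ 0.4569 -0.3833  0.0202] 0.6311264580025693
wheel [ 0.6337 -0.064   0.2077] 1.4111362335225408
k1 [ 0.5587 -0.2186  0.0437] 0.07650257857164888
k2 [ 0.591  -0.3602  0.051 ] 0.46746468423953047
k3 [ 0.4251 -0.2522  0.0448] 0.2500145832808016
k4 [ 0.4563 -0.3843  0.044 ] 0.26451731165366255
hub [ 0.6343 -0.0645  0.2238] 0.15232844164586368
air [ 0.4654 -0.0432  0.091 ] 0.23950590865558752
handle [ 0.5763 -0.0363  0.259 ] 1.1244374057074538
[[0.6919 0.3194]
 [0.705  0.0261]
 [0.4096 0.0119]
 [0.394  0.3023]] [0.5501 0.1649]
0.29359265914801497 -87.44676198710205
0.2957678466393638 -177.2472213624248
0.29086382461646726 93.0712987883909
0.2984197933038094 3.277235785455909
```

```bash
cat >> h.py <<'E'
np.set_printoptions(precision=4,suppress=True)
def to(*targets,yaw=93.):
    """shift in tool axes (and rotvec deg) from the present measured pose to each world target"""
    o=status.get_obs(); R=Ro.from_quat(o['ee_rot']); y=np.radians(yaw)
    x=np.array([np.cos(y),np.sin(y),0]); z=np.array([0,0,-1.]); G=Ro.from_matrix(np.c_[x,np.cross(z,x),z])
    print('t',round(o['clock'],2),'rv',np.degrees((R.inv()*G).as_rotvec()).round(2))
    for t in targets: print(t,R.inv().apply(np.array(t)-o['position']).round(4))
E
python3 -c "
from h import *
to((.35,-.35,.32),(.465,-.043,.3),(.465,-.043,.17),(.465,-.043,.084))"
```

```text
t 0.1 rv [ -0.06  -0.04 -71.86]
(0.35, -0.35, 0.32) [ 0.2003 -0.1721 -0.0752]
(0.465, -0.043, 0.3) [ 0.4182 -0.417  -0.0549]
(0.465, -0.043, 0.17) [ 0.4182 -0.4168  0.0751]
(0.465, -0.043, 0.084) [ 0.4183 -0.4167  0.1611]
```

>>> play_rows(
  plan=[0,0,-10,0.03,-0.03,-0.04,1,0,0,-20,0.065,-0.06,-0.07,1,0,0,-30,0.11,-0.1,-0.075,1,0,0,-40,0.155,-0.145,-0.075,1,0,0,-50,0.2,-0.19,-0.075,1,0,0,-60,0.245,-0.235,-0.075,1,0,0,-70,0.29,-0.28,-0.07,1,0,0,-72,0.335,-0.325,-0.065,1,0,0,-72,0.38,-0.37,-0.06,1,0,0,-72,0.418,-0.417,-0.055,1,0,0,-72,0.418,-0.417,-0.055,1,0,0,-72,0.418,-0.417,-0.03,1,0,0,-72,0.418,-0.417,-0.03,1],
)

```text
clock: 1.72
position: [0.4638, -0.044, 0.2739]
ee_rot: [0.688, 0.726, -0.001, -0.001]
ft_force: [0.2, -0.3, -0.3]
grip_width: 1.002
grasp_force: 0.0
```

```bash
python3 -c "
from h import *
to((.465,-.043,.15),(.465,-.043,.084)); print(status.get_obs()['joint_pos'])
a=viewer.camera('top')[120:300,280:420,::-1];b=viewer.camera('scene')[150:300,220:340,::-1]
a=cv2.resize(a,None,fx=2.8,fy=2.8,interpolation=2);b=cv2.resize(b,None,fx=3.36,fy=3.36,interpolation=2)
cv2.imwrite('pics/p1.png',np.hstack([a,b]))"
```

```text
t 1.73 rv [-0.18 -0.03  0.09]
(0.465, -0.043, 0.15) [0.0008 0.0016 0.1239]
(0.465, -0.043, 0.084) [0.0008 0.0018 0.1899]
[ 0.6851 -0.0002 -0.678   1.7844 -0.0005  1.3605  0.0611]
```

View pics/p1.png

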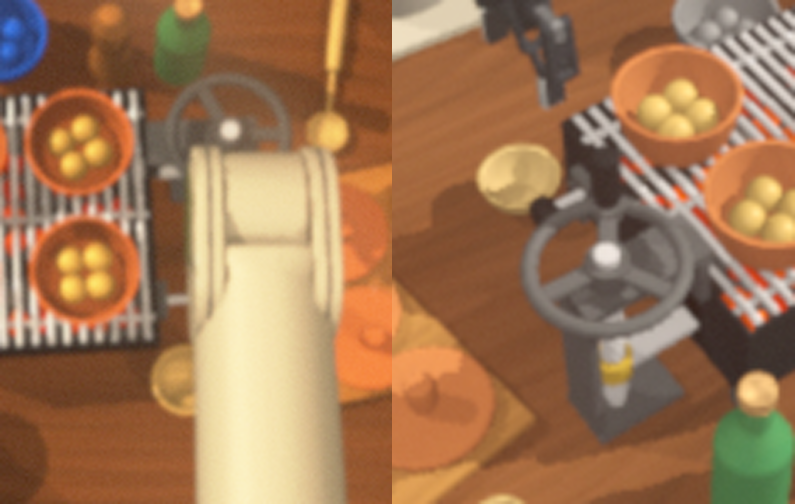

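The arm hides the knob from the top camera. In the scene half, the gripper is above and behind the air knob at (543,208), with the crank handle at (605,165), so nothing is in the way. Descending.

>>> play_rows(
  plan=[0,0,0,0.001,0.002,0.05,1,0,0,0,0.001,0.002,0.09,1,0,0,0,0.001,0.002,0.13,1,0,0,0,0.001,0.002,0.16,1,0,0,0,0.001,0.002,0.18,1,0,0,0,0.001,0.002,0.189,1,0,0,0,0.001,0.002,0.189,1,0,0,0,0.001,0.002,0.189,0.3,0,0,0,0.001,0.002,0.189,0.3,0,0,0,0.001,0.002,0.189,0.3,0,0,0,0.001,0.002,0.189,0.2,0,0,0,0.001,0.002,0.189,0.2],
  squeeze=40,
)

```text
clock: 3.32
position: [0.4689, -0.0422, 0.0875]
ee_rot: [0.687, 0.726, 0.002, 0.002]
ft_force: [7.1, -0.5, -0.1]
grip_width: 0.369
grasp_force: 39.6
```

>>> play_rows(
  plan=[0,0,0,-0.005,0.003,0,0.2,0,0,0,-0.012,0.003,0,0.2,0,0,0,-0.02,0.003,0,0.2,0,0,0,-0.028,0.003,0,0.2,0,0,0,-0.034,0.003,0,0.2,0,0,0,-0.038,0.003,0,0.2,0,0,0,-0.038,0.003,0,0.2,0,0,0,-0.038,0.003,0,0.2],
)

```text
clock: 4.32
position: [0.4709, -0.0718, 0.0871]
ee_rot: [0.685, 0.728, 0.002, -0.004]
ft_force: [-14.9, 32.6, 25.2]
grip_width: 0.368
grasp_force: 41.7
```

>>> play_rows(
  plan=[0,0,0,0.004,-0.002,0,0.2,0,0,0,0.004,-0.002,0,0.2,0,0,0,0.004,-0.002,0,1,0,0,0,0.004,-0.002,0,1,0,0,0,0.004,-0.002,0,1,0,0,0,0.004,-0.002,0,1,0,0,0,0.004,-0.002,-0.03,1,0,0,0,0.004,-0.002,-0.08,1,0,0,0,0.004,-0.002,-0.13,1,0,0,0,0.004,-0.002,-0.18,1,0,0,0,0,-0.002,-0.23,1,0,0,0,0,-0.002,-0.23,1],
)

```text
clock: 5.82
position: [0.4714, -0.0805, 0.3199]
ee_rot: [0.688, 0.726, 0.001, 0.003]
ft_force: [-0.3, 0.3, -1.0]
grip_width: 1.001
grasp_force: 0.0
```

```bash
python3 -c "
from h import *
to((.592,-.36,.2),(.592,-.36,.1),(.592,-.36,.049),(.559,-.219,.2),(.559,-.219,.1),(.559,-.219,.049))
a=viewer.camera('top')[140:280,320:480,::-1];b=viewer.camera('scene')[180:335,130:300,::-1]
a=cv2.resize(a,None,fx=2.5,fy=2.5,interpolation=2);b=cv2.resize(b,(384,350),interpolation=2)
cv2.imwrite('pics/p2.png',np.hstack([a,b]))"
```

```text
t 5.83 rv [0.33 0.14 0.09]
(0.592, -0.36, 0.2) [-0.2853  0.1047  0.1212]
(0.592, -0.36, 0.1) [-0.285   0.1041  0.2212]
(0.592, -0.36, 0.049) [-0.2849  0.1038  0.2722]
(0.559, -0.219, 0.2) [-0.1427  0.0793  0.1207]
(0.559, -0.219, 0.1) [-0.1425  0.0788  0.2207]
(0.559, -0.219, 0.049) [-0.1424  0.0785  0.2717]
```

View pics/p2.png

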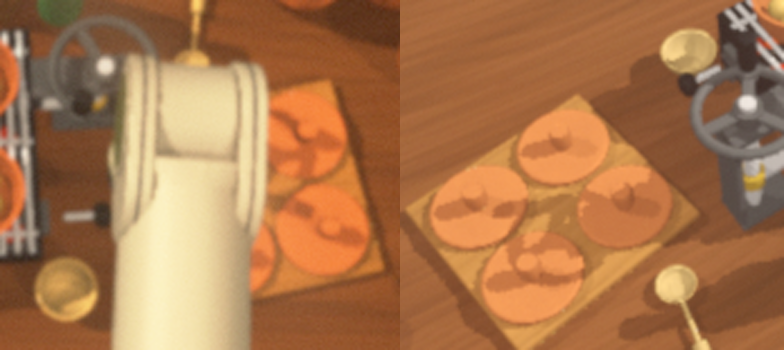

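The slide is now out: the rod is visibly longer at (80,215) in the top half. The lids haven't moved. Next I'll fetch L1, the nearest lid.

>>> play_rows(
  plan=[0,0,0,-0.05,0.03,0,1,0,0,0,-0.1,0.055,0.02,1,0,0,0,-0.142,0.078,0.06,1,0,0,0,-0.142,0.078,0.11,1,0,0,0,-0.142,0.078,0.16,1,0,0,0,-0.142,0.078,0.2,1,0,0,0,-0.142,0.078,0.235,1,0,0,0,-0.142,0.078,0.255,1,0,0,0,-0.142,0.078,0.268,1,0,0,0,-0.142,0.078,0.27,1,0,0,0,-0.142,0.078,0.27,1],
)

```text
clock: 7.3
position: [0.5562, -0.2178, 0.0472]
ee_rot: [0.688, 0.726, 0.0, 0.001]
ft_force: [-0.5, -0.3, 0.1]
grip_width: 0.999
grasp_force: 0.0
```

>>> play_rows(
  plan=[0,0,0,0,0,0,0.2,0,0,0,0,0,0,0.2,0,0,0,0,0,0,0.2,0,0,0,0,0,0,0.2,0,0,0,0,0,0,0.2],
  squeeze=30,
)

```text
clock: 7.92
position: [0.5562, -0.2177, 0.047]
ee_rot: [0.687, 0.726, 0.0, 0.001]
ft_force: [0.8, 1.4, 5.4]
grip_width: 0.324
grasp_force: 29.7
```

```bash
python3 -c "
from h import *
to((.559,-.219,.049),(.559,-.219,.35),(.6225,.242,.35),(.6225,.242,.26),(.6225,.242,.217))"
```

```text
t 7.92 rv [0.07 0.03 0.14]
(0.559, -0.219, 0.049) [-0.0014  0.0028 -0.002 ]
(0.559, -0.219, 0.35) [-0.0016  0.0032 -0.303 ]
(0.6225, 0.242, 0.35) [ 0.4552  0.0918 -0.3031]
(0.6225, 0.242, 0.26) [ 0.4553  0.0917 -0.2131]
(0.6225, 0.242, 0.217) [ 0.4553  0.0916 -0.1701]
```

>>> play_rows(
  plan=[0,0,0,0,0,-0.01,0.2,0,0,0,0,0,-0.03,0.2,0,0,0,0,0,-0.07,0.2,0,0,0,0,0,-0.12,0.2,0,0,0,0,0,-0.17,0.2,0,0,0,0,0,-0.22,0.2,0,0,0,0.02,0.005,-0.27,0.2,0,0,0,0.06,0.012,-0.3,0.2,0,0,0,0.11,0.022,-0.3,0.2,0,0,0,0.16,0.032,-0.3,0.2,0,0,0,0.21,0.042,-0.3,0.2,0,0,0,0.26,0.052,-0.3,0.2,0,0,0,0.31,0.062,-0.3,0.2,0,0,0,0.36,0.072,-0.3,0.2,0,0,0,0.41,0.082,-0.3,0.2,0,0,0,0.44,0.089,-0.29,0.2,0,0,0,0.455,0.092,-0.26,0.2,0,0,0,0.455,0.092,-0.22,0.2,0,0,0,0.455,0.092,-0.205,0.2,0,0,0,0.455,0.092,-0.205,0.2],
)

```text
clock: 10.42
position: [0.6225, 0.241, 0.2516]
ee_rot: [0.688, 0.726, -0.0, -0.0]
ft_force: [-0.3, -0.1, -1.7]
grip_width: 0.326
grasp_force: 30.2
```

```bash
cat >> m.py <<'E'
print('fixed z')
for k,z in (('A',.195),('B',.195),('C',.195),('L1',.028),('L2',.028),('L3',.028),('L4',.028),('wheel',.217)):
    a,b,r=C[k]; print(k,*circ(r,{'top':cb('top',a),'scene':cb('scene',b)},z), circ(r,{'top':cb('top',a)},z)[0], circ(r,{'scene':cb('scene',b)},z)[0])
E
python3 m.py | sed -n '/fixed/,$p'; python3 -c "
from h import *
to((.6225,.242,.27))
a=viewer.camera('top')[130:260,220:350,::-1];b=viewer.camera('scene')[130:260,280:420,::-1]
a=cv2.resize(a,(400,400),interpolation=2);b=cv2.resize(b,(400,371),interpolation=2)
cv2.imwrite('pics/p3.png',np.hstack([a[:371],b]))"
```

```text
fixed z
A [0.6224 0.2413] 0.7338098444055277 [0.6213 0.2407] [0.6245 0.2408]
B [0.6299 0.1003] 1.30884995675666 [0.628  0.1003] [0.6345 0.098 ]
C [0.4869 0.0934] 0.6892279480950663 [0.4858 0.0928] [0.4898 0.0928]
L1 [ 0.5604 -0.219 ] 0.9786203867705012 [ 0.5571 -0.2192] [ 0.5637 -0.2189]
L2 [ 0.593  -0.3596] 1.3386448423666764 [ 0.5908 -0.3601] [ 0.5949 -0.3593]
L3 [ 0.4282 -0.2509] 0.8235094371923424 [ 0.4261 -0.25  ] [ 0.4308 -0.2517]
L4 [ 0.4592 -0.3823] 1.4145479900240332 [ 0.4556 -0.3818] [ 0.4632 -0.3824]
wheel [ 0.6353 -0.0648] 1.9405818684459462 [ 0.6309 -0.0645] [ 0.6399 -0.0657]
t 10.43 rv [-0.04  0.03  0.09]
(0.6225, 0.242, 0.27) [ 0.001   0.0001 -0.0184]
```

View pics/p3.png

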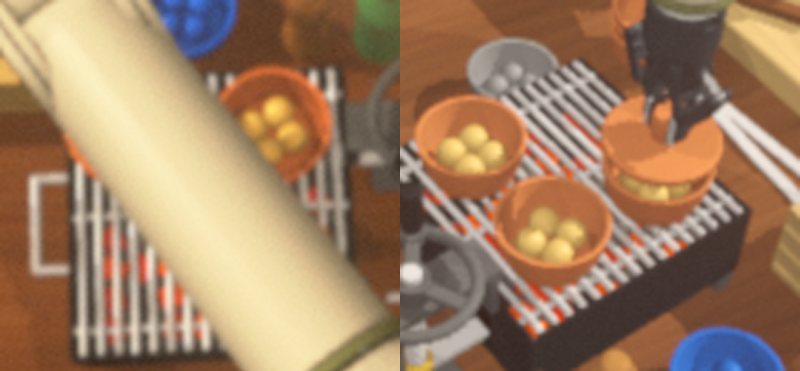

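```bash
python3 -c "
from h import *
X=np.c_[.6225+.063*np.cos(A),.241+.063*np.sin(A),np.full(180,.2326)]
P=(proj('scene',X)-[280,130]+.5)*2.857; print(P.min(0),P.max(0),'lid read x200-323 y95-173')
for c in ((.6224,.2413),(.6213,.2407),(.6245,.2408)):
  X=np.c_[c[0]+.061*np.cos(A),c[1]+.061*np.sin(A),np.full(180,.195)]
  P=(proj('scene',X)-[280,130]+.5)*2.857; print(c,P.min(0),P.max(0))
"
```

```text
[201.2234  93.1137] [323.6334 181.0898] lid read x200-323 y95-173
(0.6224, 0.2413) [200.3515 119.2142] [316.0582 203.9812]
(0.6213, 0.2407) [199.2832 118.8106] [314.9489 203.5236]
(0.6245, 0.2408) [201.133  120.5499] [316.9687 205.501 ]
```

The scene half shows the held lid at (662,135), directly over pot A. Its outline matches the prediction within about 1 mm, so I'll lower it slowly.

>>> play_rows(
  plan=[0,0,0,0,0,0.006,0.2,0,0,0,0,0,0.012,0.2,0,0,0,0,0,0.017,0.2,0,0,0,0,0,0.02,0.2,0,0,0,0,0,0.022,0.2,0,0,0,0,0,0.0235,0.2,0,0,0,0,0,0.0235,0.2],
)

```text
clock: 11.4
position: [0.6226, 0.2417, 0.2278]
ee_rot: [0.688, 0.726, -0.0, 0.0]
ft_force: [-0.9, -0.2, -2.6]
grip_width: 0.323
grasp_force: 30.2
```

>>> play_rows(
  plan=[0,0,0,0,0,0.001,0.2,0,0,0,0,0,0.001,0.2,0,0,0,0,0,0.002,0.2,0,0,0,0,0,0.002,0.2],
)

```text
clock: 11.9
position: [0.6226, 0.2418, 0.2261]
ee_rot: [0.688, 0.726, 0.0, 0.0]
ft_force: [-1.4, -1.4, 1.2]
grip_width: 0.325
grasp_force: 30.5
```

>>> play_rows(
  plan=[0,0,0,0,0,0.001,0.35,0,0,0,0,0,0.001,0.5,0,0,0,0,0,0.001,0.8,0,0,0,0,0,0,1,0,0,0,0,0,0,1,0,0,0,0,0,-0.02,1,0,0,0,0,0,-0.06,1,0,0,0,-0.02,0,-0.1,1,0,0,0,-0.07,-0.007,-0.12,1,0,0,0,-0.12,-0.012,-0.12,1,0,0,0,-0.17,-0.018,-0.12,1,0,0,0,-0.22,-0.023,-0.12,1,0,0,0,-0.28,-0.029,-0.12,1,0,0,0,-0.34,-0.035,-0.12,1,0,0,0,-0.4,-0.041,-0.12,1,0,0,0,-0.46,-0.047,-0.1,1,0,0,0,-0.52,-0.053,-0.05,1,0,0,0,-0.57,-0.058,0,1,0,0,0,-0.6,-0.061,0.03,1,0,0,0,-0.6,-0.061,0.04,1],
)

```text
clock: 14.4
position: [0.5919, -0.365, 0.1833]
ee_rot: [0.69, 0.724, -0.001, -0.001]
ft_force: [-0.9, 0.7, -0.0]
grip_width: 1.002
grasp_force: 0.0
```

```bash
python3 -c "
from h import *
to((.591,-.36,.1),(.591,-.36,.049))
a=viewer.camera('top')[145:275,220:350,::-1];b=viewer.camera('scene')[130:335,120:405,::-1]
a=cv2.resize(a,(400,400),interpolation=2);b=cv2.resize(b,(400,288),interpolation=2)
c=np.zeros((400,800,3),np.uint8);c[:,:400]=a;c[:288,400:]=b
cv2.imwrite('pics/p4.png',c)"
```

```text
t 14.4 rv [-0.22 -0.02 -0.19]
(0.591, -0.36, 0.1) [ 0.005  -0.0004  0.0833]
(0.591, -0.36, 0.049) [ 0.005  -0.0002  0.1343]
```

View pics/p4.png

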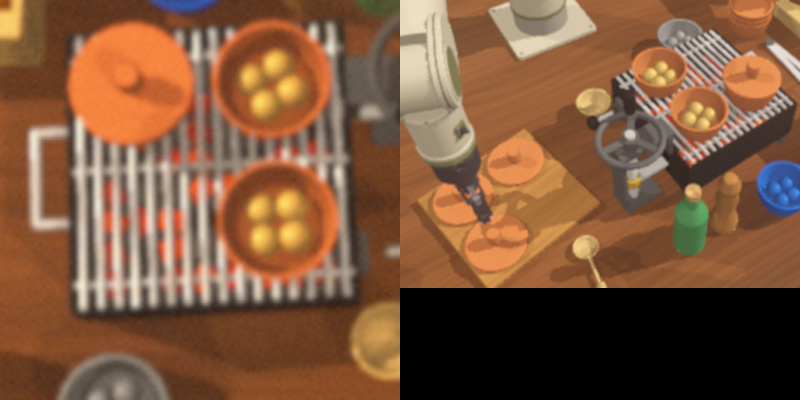

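Lid 1 now sits on pot A at top crop (131,84), flat. The lid knobs L2–L4 are still where I measured them. I'll check how well lid 1 is centred, then go down on L2.

>>> play_rows(
  plan=[0,0,0,0.005,0,0.04,1,0,0,0,0.005,0,0.08,1,0,0,0,0.005,0,0.11,1,0,0,0,0.005,0,0.127,1,0,0,0,0.005,0,0.134,1,0,0,0,0.005,0,0.134,1,0,0,0,0.005,0,0.134,1,0,0,0,0.005,0,0.134,0.2,0,0,0,0.005,0,0.134,0.2,0,0,0,0.005,0,0.134,0.2,0,0,0,0.005,0,0.134,0.2,0,0,0,0.005,0,0.134,0.2],
)

```text
clock: 16.0
position: [0.5943, -0.3558, 0.0521]
ee_rot: [0.688, 0.726, 0.0, 0.0]
ft_force: [-0.2, -0.6, 3.3]
grip_width: 0.326
grasp_force: 29.9
```

```bash
python3 -c "
from h import *
def tb(b): b=(np.array(b,float)+.5)/3.077-.5; return b+np.array([220,220,145,145])
print('lid A',circ(.063,{'top':tb([68,195,22,146])},.207))
print('B',circ(.061,{'top':tb([212,332,19,138])},.195)); print('C',circ(.061,{'top':tb([217,338,160,280])},.195))
to((.629,.1005,.35),(.629,.1005,.25),(.629,.1005,.226))"
```

```text
lid A (array([0.6198, 0.2395]), np.float64(0.322304647451773))
B (array([0.6288, 0.0994]), np.float64(0.35016866069622665))
C (array([0.4845, 0.0927]), np.float64(0.3890050798058837))
t 16.0 rv [0.02 0.02 0.13]
(0.629, 0.1005, 0.35) [ 0.4537  0.0596 -0.298 ]
(0.629, 0.1005, 0.25) [ 0.4537  0.0596 -0.198 ]
(0.629, 0.1005, 0.226) [ 0.4537  0.0596 -0.174 ]
```

>>> play_rows(
  plan=[0,0,0,0,0,-0.01,0.2,0,0,0,0,0,-0.03,0.2,0,0,0,0,0,-0.07,0.2,0,0,0,0,0,-0.12,0.2,0,0,0,0,0,-0.17,0.2,0,0,0,0,0,-0.22,0.2,0,0,0,0.02,0.003,-0.27,0.2,0,0,0,0.06,0.008,-0.295,0.2,0,0,0,0.11,0.015,-0.295,0.2,0,0,0,0.16,0.022,-0.295,0.2,0,0,0,0.21,0.029,-0.295,0.2,0,0,0,0.26,0.036,-0.295,0.2,0,0,0,0.31,0.043,-0.295,0.2,0,0,0,0.36,0.05,-0.295,0.2,0,0,0,0.41,0.056,-0.295,0.2,0,0,0,0.445,0.061,-0.28,0.2,0,0,0,0.458,0.062,-0.25,0.2,0,0,0,0.458,0.062,-0.215,0.2,0,0,0,0.458,0.062,-0.205,0.2,0,0,0,0.458,0.062,-0.205,0.2],
)

```text
clock: 18.5
position: [0.6311, 0.1046, 0.2577]
ee_rot: [0.688, 0.726, 0.0, 0.0]
ft_force: [0.2, -0.4, -1.9]
grip_width: 0.324
grasp_force: 30.0
```

```bash
python3 -c "
from h import *
to((.631,.1045,.231))
a=viewer.camera('top')[130:260,220:350,::-1];b=viewer.camera('scene')[130:260,280:420,::-1]
a=cv2.resize(a,(400,400),interpolation=2);b=cv2.resize(b,(400,371),interpolation=2)
cv2.imwrite('pics/p5.png',np.hstack([a[:371],b]))"
```

```text
t 18.5 rv [0.02 0.01 0.1 ]
(0.631, 0.1045, 0.231) [-0.0001 -0.0001  0.0267]
```

View pics/p5.png

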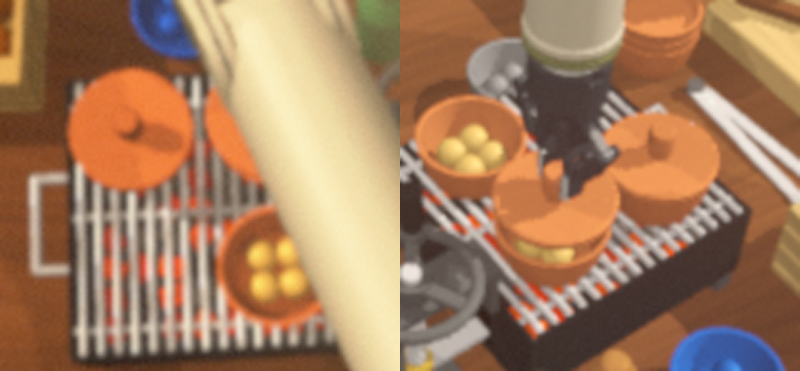

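The held lid (556,205) lines up with pot B, and lid 1 sits flat on pot A. Lowering.

>>> play_rows(
  plan=[0,0,0,0,0,0.008,0.2,0,0,0,0,0,0.015,0.2,0,0,0,0,0,0.02,0.2,0,0,0,0,0,0.023,0.2,0,0,0,0,0,0.025,0.2,0,0,0,0,0,0.026,0.2,0,0,0,0,0,0.026,0.2],
)

```text
clock: 19.48
position: [0.6311, 0.105, 0.2311]
ee_rot: [0.688, 0.726, 0.0, 0.0]
ft_force: [-0.7, -0.5, 0.2]
grip_width: 0.323
grasp_force: 30.2
```

>>> play_rows(
  plan=[0,0,0,0,0,0.001,0.2,0,0,0,0,0,0.001,0.35,0,0,0,0,0,0.001,0.5,0,0,0,0,0,0.001,0.8,0,0,0,0,0,0,1,0,0,0,0,0,0,1,0,0,0,0,0,-0.02,1,0,0,0,0,0,-0.06,1,0,0,0,-0.02,-0.013,-0.1,1,0,0,0,-0.07,-0.045,-0.12,1,0,0,0,-0.12,-0.078,-0.12,1,0,0,0,-0.17,-0.11,-0.12,1,0,0,0,-0.22,-0.142,-0.12,1,0,0,0,-0.27,-0.175,-0.1,1,0,0,0,-0.31,-0.2,-0.06,1,0,0,0,-0.335,-0.217,-0.01,1,0,0,0,-0.343,-0.222,0.04,1,0,0,0,-0.343,-0.222,0.07,1,0,0,0,-0.343,-0.222,0.07,1,0,0,0,-0.343,-0.222,0.07,1],
)

```text
clock: 21.98
position: [0.4293, -0.2498, 0.163]
ee_rot: [0.687, 0.726, 0.0, 0.001]
ft_force: [-0.4, -0.7, -0.5]
grip_width: 1.001
grasp_force: 0.0
```

```bash
python3 -c "
from h import *
to((.427,-.249,.049))
a=viewer.camera('top')[145:275,220:350,::-1];b=viewer.camera('scene')[130:335,120:405,::-1]
a=cv2.resize(a,(400,400),interpolation=2);b=cv2.resize(b,(400,288),interpolation=2)
c=np.zeros((400,800,3),np.uint8);c[:,:400]=a;c[:288,400:]=b
cv2.imwrite('pics/p6.png',c)"
```

```text
t 21.98 rv [0.13 0.09 0.17]
(0.427, -0.249, 0.049) [ 0.0011 -0.0025  0.114 ]
```

View pics/p6.png

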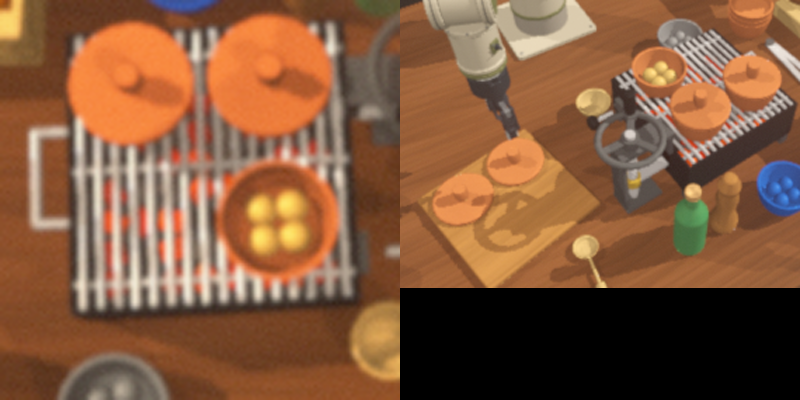

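Lid 2 sits flat on pot B, centred at (269,76) with the rim at (272,78). L3 is still in place under the gripper. Going down to grip it.

>>> play_rows(
  plan=[0,0,0,0.001,-0.002,0.04,1,0,0,0,0.001,-0.002,0.075,1,0,0,0,0.001,-0.002,0.1,1,0,0,0,0.001,-0.002,0.11,1,0,0,0,0.001,-0.002,0.113,1,0,0,0,0.001,-0.002,0.113,1,0,0,0,0.001,-0.002,0.113,1,0,0,0,0.001,-0.002,0.113,0.2,0,0,0,0.001,-0.002,0.113,0.2,0,0,0,0.001,-0.002,0.113,0.2,0,0,0,0.001,-0.002,0.113,0.2,0,0,0,0.001,-0.002,0.113,0.2],
)

```text
clock: 23.58
position: [0.4262, -0.2488, 0.0481]
ee_rot: [0.688, 0.726, -0.0, 0.0]
ft_force: [-1.8, 1.3, 5.3]
grip_width: 0.326
grasp_force: 29.6
```

```bash
python3 -c "
from h import *
def tb(b): b=(np.array(b,float)+.5)/3.077-.5; return b+np.array([220,220,145,145])
print('lid A',circ(.063,{'top':tb([68,195,22,146])},.207))
print('lid B',circ(.063,{'top':tb([207,332,15,137])},.207)); print('C',circ(.061,{'top':tb([217,338,160,280])},.195))
to((.487,.0953,.35),(.487,.0953,.25),(.487,.0953,.226))"
```

```text
lid A (array([0.6198, 0.2395]), np.float64(0.322304647451773))
lid B (array([0.6282, 0.1015]), np.float64(0.14037965205471892))
C (array([0.4845, 0.0927]), np.float64(0.3890050798058837))
t 23.57 rv [0.01 0.02 0.13]
(0.487, 0.0953, 0.35) [ 0.3402  0.0796 -0.302 ]
(0.487, 0.0953, 0.25) [ 0.3402  0.0796 -0.202 ]
(0.487, 0.0953, 0.226) [ 0.3402  0.0795 -0.178 ]
```

>>> play_rows(
  plan=[0,0,0,0,0,-0.01,0.2,0,0,0,0,0,-0.03,0.2,0,0,0,0,0,-0.07,0.2,0,0,0,0,0,-0.12,0.2,0,0,0,0,0,-0.17,0.2,0,0,0,0,0,-0.22,0.2,0,0,0,0.02,0.005,-0.27,0.2,0,0,0,0.06,0.014,-0.295,0.2,0,0,0,0.11,0.026,-0.295,0.2,0,0,0,0.16,0.038,-0.295,0.2,0,0,0,0.21,0.049,-0.295,0.2,0,0,0,0.26,0.061,-0.295,0.2,0,0,0,0.3,0.071,-0.295,0.2,0,0,0,0.33,0.078,-0.285,0.2,0,0,0,0.34,0.08,-0.26,0.2,0,0,0,0.34,0.08,-0.225,0.2,0,0,0,0.34,0.08,-0.205,0.2,0,0,0,0.34,0.08,-0.195,0.2,0,0,0,0.34,0.08,-0.19,0.2,0,0,0,0.34,0.08,-0.19,0.2],
)

```text
clock: 26.08
position: [0.4875, 0.0951, 0.2382]
ee_rot: [0.688, 0.726, 0.0, 0.0]
ft_force: [0.4, -0.4, -1.4]
grip_width: 0.324
grasp_force: 30.0
```

>>> play_rows(
  plan=[0,0,0,0,0,0.004,0.2,0,0,0,0,0,0.007,0.2,0,0,0,0,0,0.009,0.2,0,0,0,0,0,0.0105,0.2,0,0,0,0,0,0.0105,0.2,0,0,0,0,0,0.0115,0.2,0,0,0,0,0,0.0115,0.2],
)

```text
clock: 26.95
position: [0.4875, 0.0952, 0.2271]
ee_rot: [0.688, 0.726, -0.0, 0.0]
ft_force: [-4.0, -1.1, 7.6]
grip_width: 0.328
grasp_force: 30.7
```

>>> play_rows(
  plan=[0,0,0,0,0,-0.0015,0.2,0,0,0,0,0,-0.0015,0.35,0,0,0,0,0,-0.0015,0.5,0,0,0,0,0,-0.0015,0.8,0,0,0,0,0,-0.0015,1,0,0,0,0,0,-0.0015,1,0,0,0,0,0,-0.02,1,0,0,0,0,0,-0.06,1,0,0,0,0,0,-0.11,1,0,0,0,-0.05,0,-0.13,1,0,0,0,-0.1,0,-0.13,1,0,0,0,-0.15,0,-0.13,1,0,0,0,-0.2,0,-0.13,1,0,0,0,-0.25,0,-0.13,1,0,0,0,-0.3,0,-0.13,1,0,0,0,-0.3,0,-0.13,1,0,0,0,-0.3,0,-0.13,1],
)

```text
clock: 29.08
position: [0.504, -0.2037, 0.3573]
ee_rot: [0.687, 0.726, 0.0, 0.0]
ft_force: [0.7, 0.3, -0.2]
grip_width: 0.999
grasp_force: 0.0
```

```bash
python3 -c "
from h import *
to((.576,-.036,.32))
a=viewer.camera('top')[135:265,240:400,::-1];b=viewer.camera('scene')[130:290,220:400,::-1]
a=cv2.resize(a,None,fx=2.5,fy=2.5,interpolation=2);b=cv2.resize(b,None,fx=2.2,fy=2.2,interpolation=2)
c=np.zeros((360,800,3),np.uint8);c[:325,:400]=a;c[:352,400:796]=b
cv2.imwrite('pics/p7.png',c)"
```

```text
t 29.07 rv [ 0.06 -0.02  0.16]
(0.576, -0.036, 0.32) [0.1635 0.0811 0.0374]
```

View pics/p7.png

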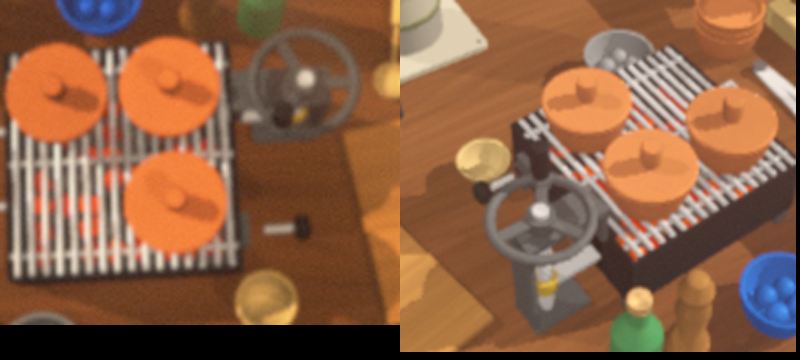

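All three lids sit flat and centred: top (57,92), (170,86) and (175,201). The crank handle's top is near top (284,113) and scene (530,150). I'll fit its angle about the axis.

```bash
python3 -c "
from h import *
ax=np.array([.633,-.0635])
for d in range(110,190,10):
  p=ax+.06*np.array([np.cos(np.radians(d)),np.sin(np.radians(d))])
  T=proj('top',[*p,.279])[0];B=proj('top',[*p,.219])[0];S=proj('scene',[*p,.279])[0];S2=proj('scene',[*p,.219])[0]
  print(d,p,'top',T.round(1),B.round(1),'scene',S.round(1),S2.round(1))
b=viewer.camera('scene')[180:230,260:310,::-1];a=viewer.camera('top')[150:200,330:380,::-1]
cv2.imwrite('pics/p8.png',np.hstack([cv2.resize(x,(400,400),interpolation=2) for x in (a,b)]))"
```

```text
110 [ 0.6125 -0.0071] top [343.8 167.9] [342.8 173.2] scene [297.1 197.9] [297.5 212.2]
120 [ 0.603  -0.0115] top [345.4 171.1] [344.2 176.2] scene [293.9 196.3] [294.4 210.6]
130 [ 0.5944 -0.0175] top [347.5 174. ] [346.2 179. ] scene [290.3 195.1] [290.9 209.4]
140 [ 0.587  -0.0249] top [350.1 176.5] [348.7 181.3] scene [286.5 194.5] [287.3 208.8]
150 [ 0.581  -0.0335] top [353.1 178.5] [351.6 183.3] scene [282.6 194.3] [283.5 208.6]
160 [ 0.5766 -0.043 ] top [356.4 180. ] [354.7 184.7] scene [278.7 194.6] [279.8 209. ]
170 [ 0.5739 -0.0531] top [360.  180.9] [358.1 185.6] scene [274.9 195.5] [276.1 209.8]
180 [ 0.573  -0.0635] top [363.6 181.3] [361.5 185.9] scene [271.3 196.8] [272.7 211.1]
```

View pics/p8.png

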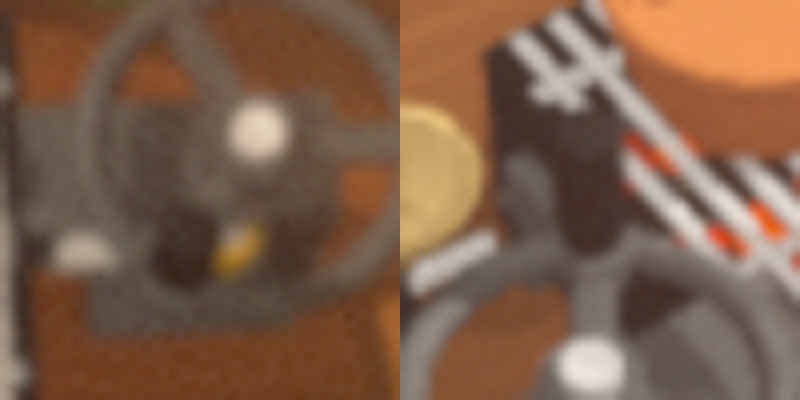

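The handle blob is at top (185,245), and in the scene half it runs from (588,110) to (590,250). That puts it at about 149° around the axis. Moving over it, down, and gripping.

>>> play_rows(
  plan=[0,0,0,0.05,0.027,0,1,0,0,0,0.1,0.053,0,1,0,0,0,0.145,0.077,0,1,0,0,0,0.168,0.089,0,1,0,0,0,0.168,0.089,0.02,1,0,0,0,0.168,0.089,0.055,1,0,0,0,0.168,0.089,0.085,1,0,0,0,0.168,0.089,0.1,1,0,0,0,0.168,0.089,0.103,1,0,0,0,0.168,0.089,0.103,1,0,0,0,0.168,0.089,0.103,0.2,0,0,0,0.168,0.089,0.103,0.2,0,0,0,0.168,0.089,0.103,0.2,0,0,0,0.168,0.089,0.103,0.2,0,0,0,0.168,0.089,0.103,0.2],
  squeeze=45,
)

```text
clock: 31.15
position: [0.5835, -0.0319, 0.2537]
ee_rot: [0.688, 0.726, 0.0, 0.0]
ft_force: [-1.3, 0.2, 4.3]
grip_width: 0.29
grasp_force: 44.2
```

```bash
cat >> h.py <<'E'
def arc(psi0,step,n,r=.06):
    p=np.radians(psi0-step*np.arange(1,n+1)); q=np.radians(psi0)
    print(np.c_[np.degrees(p),r*(np.sin(p)-np.sin(q)),r*(np.cos(p)-np.cos(q))].round(3).tolist())
E
python3 -c "
from h import *
arc(146.7,15,6)"
```

```text
[[131.7, 0.012, 0.01], [116.7, 0.021, 0.023], [101.7, 0.026, 0.038], [86.7, 0.027, 0.054], [71.7, 0.024, 0.069], [56.7, 0.017, 0.083]]
```

>>> play_rows(
  plan=[0,0,0,0.012,0.01,0,0.2,0,0,0,0.021,0.023,0,0.2,0,0,0,0.026,0.038,0,0.2,0,0,0,0.027,0.054,0,0.2,0,0,0,0.027,0.054,0,0.2],
)

```text
clock: 31.78
position: [0.6378, -0.002, 0.2537]
ee_rot: [0.688, 0.726, 0.001, 0.001]
ft_force: [2.4, -1.9, 3.9]
grip_width: 0.29
grasp_force: 45.1
```

```bash
python3 -c "
from h import *
arc(86.7,15,8)"
```

```text
[[71.7, -0.003, 0.015], [56.7, -0.01, 0.029], [41.7, -0.02, 0.041], [26.7, -0.033, 0.05], [11.7, -0.048, 0.055], [-3.3, -0.063, 0.056], [-18.3, -0.079, 0.054], [-33.3, -0.093, 0.047]]
```

>>> play_rows(
  plan=[0,0,0,-0.003,0.015,0,0.2,0,0,0,-0.01,0.029,0,0.2,0,0,0,-0.02,0.041,0,0.2,0,0,0,-0.033,0.05,0,0.2,0,0,0,-0.048,0.055,0,0.2,0,0,0,-0.063,0.056,0,0.2,0,0,0,-0.079,0.054,0,0.2,0,0,0,-0.093,0.047,0,0.2,0,0,0,-0.093,0.047,0,0.2],
  squeeze=30,
)

```text
clock: 32.9
position: [0.6875, -0.0921, 0.2537]
ee_rot: [0.688, 0.726, -0.0, -0.001]
ft_force: [-6.1, 1.1, 7.5]
grip_width: 0.289
grasp_force: 45.4
```

```bash
python3 -c "
from h import *
arc(-33.3,15,8);arc(-153.3,15,8)
print(status.get_obs()['joint_pos'])
b=viewer.camera('scene')[190:300,240:330,::-1]
cv2.imwrite('pics/y1.png',b)"
```

```text
[[-48.3, -0.012, -0.01], [-63.3, -0.021, -0.023], [-78.3, -0.026, -0.038], [-93.3, -0.027, -0.054], [-108.3, -0.024, -0.069], [-123.3, -0.017, -0.083], [-138.3, -0.007, -0.095], [-153.3, 0.006, -0.104]]
[[-168.3, 0.015, -0.005], [-183.3, 0.03, -0.006], [-198.3, 0.046, -0.003], [-213.3, 0.06, 0.003], [-228.3, 0.072, 0.014], [-243.3, 0.081, 0.027], [-258.3, 0.086, 0.041], [-273.3, 0.087, 0.057]]
[ 0.5076  0.5736 -0.6966  1.2067  0.3562  1.482  -0.0839]
```

>>> play_rows(
  plan=[0,0,0,-0.012,-0.01,0,0.2,0,0,0,-0.021,-0.023,0,0.2,0,0,0,-0.026,-0.038,0,0.2,0,0,0,-0.027,-0.054,0,0.2,0,0,0,-0.024,-0.069,0,0.2,0,0,0,-0.017,-0.083,0,0.2,0,0,0,-0.007,-0.095,0,0.2,0,0,0,0.006,-0.104,0,0.2,0,0,0,0.006,-0.104,0,0.2],
  squeeze=30,
)

```text
clock: 34.08
position: [0.5829, -0.091, 0.2536]
ee_rot: [0.687, 0.727, -0.0, -0.0]
ft_force: [-2.9, 0.5, 7.5]
grip_width: 0.293
grasp_force: 45.4
```

>>> play_rows(
  plan=[0,0,0,0.015,-0.005,0,0.2,0,0,0,0.03,-0.006,0,0.2,0,0,0,0.046,-0.003,0,0.2,0,0,0,0.06,0.003,0,0.2,0,0,0,0.072,0.014,0,0.2,0,0,0,0.081,0.027,0,0.2,0,0,0,0.086,0.041,0,0.2,0,0,0,0.087,0.057,0,0.2,0,0,0,0.087,0.057,0,0.2],
)

```text
clock: 35.2
position: [0.6373, -0.002, 0.2537]
ee_rot: [0.688, 0.726, 0.001, 0.0]
ft_force: [1.6, -1.3, 6.4]
grip_width: 0.29
grasp_force: 45.3
```

```bash
python3 -c "
from h import *
b=viewer.camera('scene')[190:300,240:330,::-1]
a=cv2.imread('pics/y1.png'); c=cv2.imread('pics/scene0.png')[190:300,240:330]
cv2.imwrite('pics/y2.png',cv2.resize(np.hstack([c,a,b]),None,fx=2.9,fy=2.9,interpolation=2))"
```

```text
(no output)
```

View pics/y2.png

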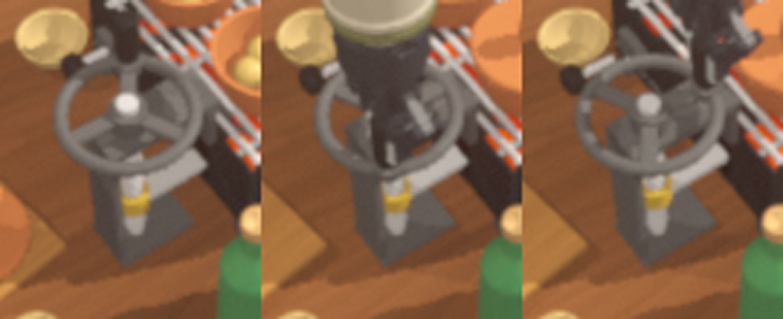

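The yellow nut rises as the wheel turns (y≈203, then 198, then 193), so the pan is coming up. I'll keep winding in 120° steps and check the force after each.

>>> play_rows(
  plan=[0,0,0,-0.003,0.015,0,0.2,0,0,0,-0.01,0.029,0,0.2,0,0,0,-0.02,0.041,0,0.2,0,0,0,-0.033,0.05,0,0.2,0,0,0,-0.048,0.055,0,0.2,0,0,0,-0.063,0.056,0,0.2,0,0,0,-0.079,0.054,0,0.2,0,0,0,-0.093,0.047,0,0.2,0,0,0,-0.093,0.047,0,0.2],
)

```text
clock: 36.38
position: [0.6871, -0.0927, 0.2537]
ee_rot: [0.688, 0.726, -0.001, -0.001]
ft_force: [-5.7, 0.6, 8.9]
grip_width: 0.282
grasp_force: 45.6
```

>>> play_rows(
  plan=[0,0,0,-0.012,-0.01,0,0.2,0,0,0,-0.021,-0.023,0,0.2,0,0,0,-0.026,-0.038,0,0.2,0,0,0,-0.027,-0.054,0,0.2,0,0,0,-0.024,-0.069,0,0.2,0,0,0,-0.017,-0.083,0,0.2,0,0,0,-0.007,-0.095,0,0.2,0,0,0,0.006,-0.104,0,0.2,0,0,0,0.006,-0.104,0,0.2],
)

```text
clock: 37.5
position: [0.5829, -0.091, 0.2536]
ee_rot: [0.687, 0.727, -0.001, -0.0]
ft_force: [-3.3, 1.5, 8.5]
grip_width: 0.287
grasp_force: 45.5
```

>>> play_rows(
  plan=[0,0,0,0.015,-0.005,0,0.2,0,0,0,0.03,-0.006,0,0.2,0,0,0,0.046,-0.003,0,0.2,0,0,0,0.06,0.003,0,0.2,0,0,0,0.072,0.014,0,0.2,0,0,0,0.081,0.027,0,0.2,0,0,0,0.086,0.041,0,0.2,0,0,0,0.087,0.057,0,0.2,0,0,0,0.087,0.057,0,0.2],
)

```text
clock: 38.62
position: [0.6373, -0.002, 0.2537]
ee_rot: [0.688, 0.726, 0.0, 0.0]
ft_force: [1.7, -2.0, 6.6]
grip_width: 0.29
grasp_force: 45.4
```

>>> play_rows(
  plan=[0,0,0,-0.003,0.015,0,0.2,0,0,0,-0.01,0.029,0,0.2,0,0,0,-0.02,0.041,0,0.2,0,0,0,-0.033,0.05,0,0.2,0,0,0,-0.048,0.055,0,0.2,0,0,0,-0.063,0.056,0,0.2,0,0,0,-0.079,0.054,0,0.2,0,0,0,-0.093,0.047,0,0.2,0,0,0,-0.093,0.047,0,0.2],
)

```text
clock: 39.75
position: [0.6872, -0.0925, 0.2536]
ee_rot: [0.688, 0.726, -0.0, -0.001]
ft_force: [-4.1, -0.1, 9.0]
grip_width: 0.29
grasp_force: 45.6
```

>>> play_rows(
  plan=[0,0,0,-0.012,-0.01,0,0.2,0,0,0,-0.021,-0.023,0,0.2,0,0,0,-0.026,-0.038,0,0.2,0,0,0,-0.027,-0.054,0,0.2,0,0,0,-0.024,-0.069,0,0.2,0,0,0,-0.017,-0.083,0,0.2,0,0,0,-0.007,-0.095,0,0.2,0,0,0,0.006,-0.104,0,0.2,0,0,0,0.006,-0.104,0,0.2],
)

```text
clock: 40.88
position: [0.583, -0.091, 0.2536]
ee_rot: [0.687, 0.727, -0.001, -0.0]
ft_force: [-4.6, -0.0, 8.1]
grip_width: 0.29
grasp_force: 45.6
```

>>> play_rows(
  plan=[0,0,0,0.015,-0.005,0,0.2,0,0,0,0.03,-0.006,0,0.2,0,0,0,0.046,-0.003,0,0.2,0,0,0,0.06,0.003,0,0.2],
)

```text
clock: 41.38
position: [0.5832, -0.0321, 0.2526]
ee_rot: [0.688, 0.726, -0.001, -0.001]
ft_force: [-1.0, 1.0, 0.0]
grip_width: 0.197
grasp_force: 0.0
```

The grip was lost in this arc (gripper width 0.197, force 0), so the handle probably met the stop and slid out of the pads. I'll lift off and look.

>>> play_rows(
  plan=[0,0,0,0.06,0.003,-0.02,0.2,0,0,0,0.06,0.003,-0.06,0.2,0,0,0,0.06,0.003,-0.1,0.5,0,0,0,0.03,-0.05,-0.1,1,0,0,0,0,-0.1,-0.1,1,0,0,0,0,-0.15,-0.1,1,0,0,0,0,-0.15,-0.1,1],
)

```text
clock: 42.25
position: [0.4316, -0.0394, 0.3538]
ee_rot: [0.688, 0.726, -0.001, 0.001]
ft_force: [0.6, 1.7, 0.6]
grip_width: 1.002
grasp_force: 0.0
```

```bash
python3 -c "
from h import *
to((.58,-.06,.35))
ax=np.array([.635,-.062])
for d in range(130,225,10):
  p=ax+.06*np.array([np.cos(np.radians(d)),np.sin(np.radians(d))])
  S=(proj('scene',[[*p,.279],[*p,.219]])-[240,170]+.5)*4;T=(proj('top',[[*p,.279],[*p,.219]])-[320,140]+.5)*4
  print(d,p,'scene',S.round().tolist(),'top',T.round().tolist())
b=viewer.camera('scene')[170:270,240:340,::-1];a=viewer.camera('top')[140:240,320:420,::-1]
cv2.imwrite('pics/p9.png',np.hstack([cv2.resize(x,(400,400),interpolation=2) for x in (a,b)]))"
```

```text
t 42.25 rv [-0.   0.2  0.1]
(0.58, -0.06, 0.35) [-0.0286  0.1471  0.0038]
130 [ 0.5964 -0.016 ] scene [[207.0, 104.0], [209.0, 161.0]] top [[110.0, 135.0], [105.0, 155.0]]
140 [ 0.589  -0.0234] scene [[191.0, 101.0], [194.0, 158.0]] top [[120.0, 145.0], [115.0, 165.0]]
150 [ 0.583 -0.032] scene [[176.0, 100.0], [179.0, 157.0]] top [[132.0, 153.0], [126.0, 173.0]]
160 [ 0.5786 -0.0415] scene [[160.0, 102.0], [164.0, 159.0]] top [[146.0, 159.0], [139.0, 178.0]]
170 [ 0.5759 -0.0516] scene [[145.0, 105.0], [150.0, 162.0]] top [[160.0, 163.0], [152.0, 182.0]]
180 [ 0.575 -0.062] scene [[130.0, 110.0], [136.0, 168.0]] top [[174.0, 164.0], [166.0, 183.0]]
190 [ 0.5759 -0.0724] scene [[117.0, 117.0], [123.0, 175.0]] top [[189.0, 163.0], [180.0, 182.0]]
200 [ 0.5786 -0.0825] scene [[106.0, 126.0], [112.0, 183.0]] top [[203.0, 159.0], [193.0, 178.0]]
210 [ 0.583 -0.092] scene [[96.0, 136.0], [103.0, 193.0]] top [[216.0, 153.0], [206.0, 173.0]]
220 [ 0.589  -0.1006] scene [[89.0, 148.0], [96.0, 204.0]] top [[228.0, 145.0], [217.0, 165.0]]
```

View pics/p9.png

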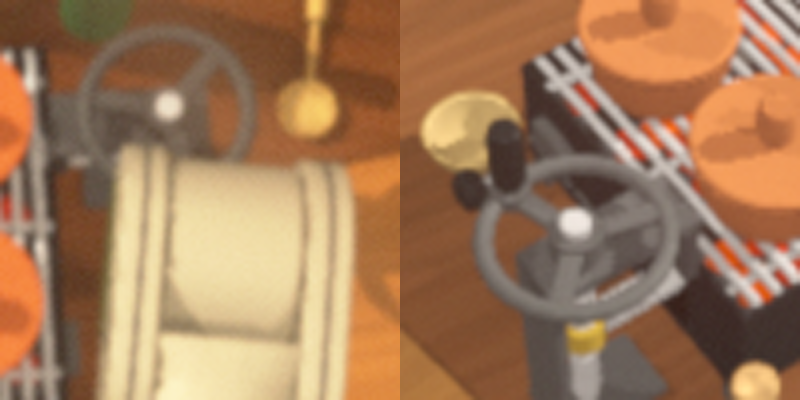

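The handle is at scene (505,125)–(508,185), about 200° round the axis. That's only about 10° past the last good reading, so this looks like the stop. I'll re-grip there and feel for it.

>>> play_rows(
  plan=[0,0,0,-0.02,0.05,0,1,0,0,0,-0.035,0.1,0,1,0,0,0,-0.051,0.145,0,1,0,0,0,-0.051,0.145,0,1,0,0,0,-0.051,0.145,0.03,1,0,0,0,-0.051,0.145,0.07,1,0,0,0,-0.051,0.145,0.095,1,0,0,0,-0.051,0.145,0.1,1,0,0,0,-0.051,0.145,0.1,1,0,0,0,-0.051,0.145,0.1,0.2,0,0,0,-0.051,0.145,0.1,0.2,0,0,0,-0.051,0.145,0.1,0.2,0,0,0,-0.051,0.145,0.1,0.2,0,0,0,-0.051,0.145,0.1,0.2],
  squeeze=70,
)

```text
clock: 44.1
position: [0.5801, -0.084, 0.254]
ee_rot: [0.688, 0.726, -0.002, -0.0]
ft_force: [-10.4, -2.3, 9.9]
grip_width: 0.285
grasp_force: 69.1
```

>>> play_rows(
  plan=[0,0,0,0.003,-0.001,0,0.2,0,0,0,0.006,-0.002,0,0.2,0,0,0,0.009,-0.003,0,0.2,0,0,0,0.009,-0.003,0,0.2],
)

```text
clock: 44.6
position: [0.5785, -0.0803, 0.2541]
ee_rot: [0.69, 0.724, -0.002, 0.003]
ft_force: [2.9, -16.9, 2.4]
grip_width: 0.282
grasp_force: 68.9
```

>>> play_rows(
  plan=[0,0,0,0.003,-0.001,0,0.2,0,0,0,0.006,-0.002,0,0.2,0,0,0,0.006,-0.002,0,0.2,0,0,0,0.006,-0.002,0,0.2],
)

```text
clock: 45.1
position: [0.5782, -0.0798, 0.2541]
ee_rot: [0.692, 0.722, -0.002, 0.007]
ft_force: [16.1, -32.7, -3.7]
grip_width: 0.283
grasp_force: 69.3
```

The stop is confirmed: 36 N builds up with no movement, and the handle is at about 197°. Now I'll back off 90° counter-clockwise.

>>> play_rows(
  plan=[0,0,0,-0.011,0.005,0,0.2,0,0,0,-0.026,0.011,0,0.2,0,0,0,-0.038,0.02,0,0.2,0,0,0,-0.048,0.032,0,0.2,0,0,0,-0.054,0.047,0,0.2,0,0,0,-0.056,0.062,0,0.2,0,0,0,-0.055,0.077,0,0.2,0,0,0,-0.055,0.077,0,0.2],
)

```text
clock: 46.1
position: [0.6567, -0.1173, 0.2541]
ee_rot: [0.687, 0.727, 0.002, 0.0]
ft_force: [2.1, 3.5, 4.5]
grip_width: 0.282
grasp_force: 70.6
```

```bash
python3 -c "
from h import *
P=np.array([[.5835,-.0319],[.6378,-.002],[.6875,-.0921],[.5829,-.091],[.6373,-.002],[.6871,-.0927]])
s=least_squares(lambda q:np.hypot(*(P-q).T)-.06,[.635,-.062]); print(s.x,s.fun)
p=status.get_obs()['position'][:2]; print(p)
for q in (np.array([.5782,-.0798]),p): d=q-s.x; print(np.hypot(*d),np.degrees(np.arctan2(d[1],d[0]))%360)"
```

```text
[ 0.6355 -0.062 ] [0.0001 0.     0.0001 0.0001 0.     0.    ]
[ 0.6567 -0.1173]
0.05999807386655005 197.262918033284
0.05920326784945197 290.96056137670683
```

>>> play_rows(
  plan=[0,0,0,-0.001,-0.003,0,0.2,0,0,0,-0.002,-0.0055,0,0.2,0,0,0,-0.002,-0.0055,0,0.2],
)

```text
clock: 46.48
position: [0.6497, -0.1196, 0.2541]
ee_rot: [0.687, 0.727, 0.001, -0.0]
ft_force: [0.6, 7.3, 5.1]
grip_width: 0.282
grasp_force: 70.7
```

>>> play_rows(
  plan=[0,0,0,0,0.002,0,0.2,0,0,0,0,0.004,0,0.2,0,0,0,0,0.004,0,0.2,0,0,0,0,0.004,0,0.2],
)

```text
clock: 46.98
position: [0.6532, -0.1187, 0.2541]
ee_rot: [0.687, 0.727, 0.001, -0.001]
ft_force: [-3.9, 8.4, 6.4]
grip_width: 0.287
grasp_force: 71.1
```

>>> play_rows(
  plan=[0,0,0,0,0.003,0,0.4,0,0,0,0,0.003,0,0.7,0,0,0,0,0.003,0,1,0,0,0,0,0.003,0,1,0,0,0,0,0.003,0,1,0,0,0,0,0.003,-0.03,1,0,0,0,0,0.003,-0.07,1,0,0,0,0.015,-0.045,-0.09,1,0,0,0,0.03,-0.09,-0.09,1,0,0,0,0.045,-0.135,-0.08,1,0,0,0,0.056,-0.18,-0.04,1,0,0,0,0.056,-0.18,0.01,1,0,0,0,0.056,-0.18,0.05,1,0,0,0,0.056,-0.18,0.05,1,0,0,0,0.056,-0.18,0.05,1],
)

```text
clock: 48.85
position: [0.472, -0.0749, 0.2049]
ee_rot: [0.687, 0.726, 0.001, 0.001]
ft_force: [0.2, -0.6, 0.2]
grip_width: 0.999
grasp_force: 0.0
```

```bash
python3 -c "
from h import *
to((.4705,-.072,.0865))
ax=np.array([.6355,-.062])
for d in (275,287,300):
  p=ax+.06*np.array([np.cos(np.radians(d)),np.sin(np.radians(d))])
  print(d,proj('top',[*p,.279])[0].round(1),proj('top',[*p,.219])[0].round(1),proj('scene',[*p,.279])[0].round(1),proj('scene',[*p,.219])[0].round(1))
g=cv2.cvtColor(viewer.camera('scene')[195:250,250:310],cv2.COLOR_RGB2GRAY)
print(g[::3,::3])"
```

```text
t 48.85 rv [0.1  0.01 0.15]
(0.4705, -0.072, 0.0865) [ 0.003  -0.0016  0.1184]
275 [383.4 158.5] [380.3 164.2] [263.8 223.2] [265.6 237.2]
287 [382.4 154.4] [379.4 160.3] [267.  226.2] [268.7 240.1]
300 [380.5 150.3] [377.6 156.4] [271.3 228.6] [272.8 242.5]
[[167 194 122  64  75  77  90  74  51  53  75 178 139 142 172 100 104 106
  108 106]
 [199 193 169  94  70 144 169  72  56  54  55  83 178  88 142 152  90 101
  105 104]
 [203 203 162 117  67 149 164  84  95  91  54  57  81 166  77 139 128 115
  176 123]
 [213 207 163 142 156 175 158  79  80  96  86  51  52  72 163 105 158 170
  146 198]
 [146 148 151 160 171 165 114  79  71  80  97  68  54  59 101 196 104 170
  161 143]
 [140 147 165 163 154 122 167 158  93 116 118 115 116 112 114 126 176  87
  160 152]
 [ 86  84  59  74 174 181 137 130 117 122 119  73  76  76  88  98 124 142
  160 160]
 [ 88  61  59  56 133 115 129 107  83 114 125  68  49  52  52  63  96 119
  123  92]
 [ 90  78  52  52 104 134  98  86  85  91 124 102  70  49  60 103 115  95
  122 116]
 [ 89  93  72  76 133 112  95  95  95  95 132 188 136  80  97 105 125 123
  103 128]
 [ 92  92  94 102 127  65  66  94  96 103 200 230 226 117  94  97 106 124
  103 127]
 [ 94  97  96 110  76  61  63  74  95  94 130 198 181 116 116 121 110 124
  113 128]
 [ 95  93  92 107  66  57  57  61  92  99 114 124 121 101 112 119 122 123
  116 133]
 [ 88  91  93 102  84  51  51  59 116 124 114  82  86  78 105  82  81  80
  109 136]
 [ 93  89  89  88  95  47  50  58 125 116  89  80  81  85  83  80  62  79
  133 132]
 [ 89  89  91  90  88  48  49  67 111 106 120 112  91  78  78  94 134 127
  131 183]
 [ 89  93  93  90  91  85  78 111  86 112 113  98 127 104 116 123 130 123
  172 156]
 [ 91  90  92  89  90  82  87 100 110 112 112 116 118 118 121 117 133 169
  111  43]
 [ 94  91  92  89  87  88  86  78  83  92  98 102 105 102 126 172 137  96
   94  82]]
```

The handle shows at scene x≈267, y 225–241, which matches 287°, a quarter turn back from the stop. Next I'll grip the air knob.

>>> play_rows(
  plan=[0,0,0,0.003,-0.0015,0.04,1,0,0,0,0.003,-0.0015,0.08,1,0,0,0,0.003,-0.0015,0.105,1,0,0,0,0.003,-0.0015,0.118,1,0,0,0,0.003,-0.0015,0.118,1,0,0,0,0.003,-0.0015,0.118,0.2,0,0,0,0.003,-0.0015,0.118,0.2,0,0,0,0.003,-0.0015,0.118,0.2,0,0,0,0.003,-0.0015,0.118,0.2,0,0,0,0.003,-0.0015,0.118,0.2],
  squeeze=45,
)

```text
clock: 50.15
position: [0.4707, -0.0722, 0.0862]
ee_rot: [0.688, 0.726, 0.001, 0.001]
ft_force: [1.8, -0.5, 6.5]
grip_width: 0.368
grasp_force: 44.3
```

>>> play_rows(
  plan=[0,0,0,0.006,0,0,0.2,0,0,0,0.013,0,0,0.2,0,0,0,0.02,0,0,0.2,0,0,0,0.027,0,0,0.2,0,0,0,0.033,0,0,0.2,0,0,0,0.039,0,0,0.2,0,0,0,0.039,0,0,0.2,0,0,0,0.039,0,0,0.2],
)

```text
clock: 51.15
position: [0.4689, -0.0417, 0.0863]
ee_rot: [0.69, 0.724, -0.003, 0.005]
ft_force: [5.3, -31.5, 4.1]
grip_width: 0.37
grasp_force: 44.5
```

>>> play_rows(
  plan=[0,0,0,-0.004,0,0,0.2,0,0,0,-0.007,0,0,0.2,0,0,0,-0.007,0,0,0.2,0,0,0,-0.007,0,0,1,0,0,0,-0.007,0,0,1,0,0,0,-0.007,0,0,1,0,0,0,-0.007,0,0,1,0,0,0,-0.007,0,-0.03,1,0,0,0,-0.007,0,-0.08,1,0,0,0,-0.007,0,-0.13,1,0,0,0,-0.007,0,-0.18,1,0,0,0,-0.007,0,-0.23,1,0,0,0,-0.05,-0.01,-0.23,1,0,0,0,-0.1,-0.02,-0.23,1,0,0,0,-0.15,-0.03,-0.23,1,0,0,0,-0.2,-0.04,-0.23,1,0,0,0,-0.2,-0.04,-0.23,1,0,0,0,-0.2,-0.04,-0.23,1],
)

```text
clock: 53.4
position: [0.4385, -0.2343, 0.3152]
ee_rot: [0.687, 0.726, 0.0, -0.0]
ft_force: [-0.0, 0.0, -0.7]
grip_width: 1.0
grasp_force: 0.0
```

```bash
python3 -c "
from h import *
a=viewer.camera('top').astype(int); b=cv2.imread('pics/top0.png')[:,:,::-1].astype(int)
# rod/knob dark profile along the slide row, before/after; lids' orange masks
for n,i in (('before',b),('after',a)): print(n,i[222:231,335:360].sum(2).mean(0).astype(int)//3)
h=cv2.cvtColor(a.astype(np.uint8),cv2.COLOR_RGB2HSV)[145:245,240:335]
m=cv2.inRange(h,(5,150,150),(16,255,255)); m=cv2.morphologyEx(m,cv2.MORPH_CLOSE,np.ones((9,9)));m=cv2.morphologyEx(m,cv2.MORPH_OPEN,np.ones((9,9)))
n,l,s,c=cv2.connectedComponentsWithStats(m)
for k in range(1,n):
  x,y,w,hh,ar=s[k]; print((c[k]+[240,145]).round(1),w,hh,ar)
for p in ((.6238,.243),(.631,.102),(.488,.0953)): print(proj('top',[p[0]-.003,p[1]-.0025,.207])[0].round(1))
print(status.get_obs()['position'])"
```

```text
before [ 53  64  78  85  96 108 113 113 113 112 113 111 103  86  61  47  44  45
  46  49  58  66  72  72  72]
after [ 51  62  74  81  90 102 107 107 106 106 106 102  93  74  53  43  43  42
  43  48  58  65  66  68  67]
[292.9 186.9] 90 87 4513
[262.1 171.4]
[307.9 169.2]
[309.7 215.2]
[ 0.4387 -0.2338  0.3154]
```

The slide profile matches its shut position at the start. I'll check the lids numerically with a circle fit, then hand in.

```bash
python3 -c "
from h import *
def hc(i,box):
  y0,y1,x0,x1=box; g=cv2.resize(i[y0:y1,x0:x1],None,fx=4,fy=4,interpolation=2)[:,:,0]
  c=cv2.HoughCircles(cv2.GaussianBlur(g,(7,7),0),cv2.HOUGH_GRADIENT,1.5,120,param1=80,param2=25,minRadius=70,maxRadius=90)
  return None if c is None else np.c_[(c[0][:,:2]+.5)/4-.5+[x0,y0],c[0][:,2]/4].round(1)
i=viewer.camera('top'); print(hc(i,(140,250,235,340))); print('start rims',hc(cv2.imread('pics/top0.png')[:,:,::-1].copy(),(140,250,235,340)))
s=viewer.camera('scene'); print(s.shape)
"
```

```text
[[307.2 169.1  20.2]
 [262.2 171.3  19.4]
 [308.7 214.1  22.3]
 [268.9 205.8  21.9]]
start rims [[262.9 173.9  17.7]
 [307.6 172.4  21.4]
 [309.1 215.6  20.6]
 [267.4 211.8  17.7]]
(400, 640, 3)
```

```bash
python3 -c "
from workcell import manip
print(manip.hand_in())"
```

```text
the job is handed in; nothing more can be done
None
```

The job is handed in: air slide pulled out, lids level and within about 3 mm of centre on all three cazuelas, handwheel wound to its stop (the handle slipped from the grip once there; I re-gripped and confirmed the stop), backed off a quarter turn, and slide pushed fully home; the hand-in returned no verdict.

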